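# Put the eye examination lenses back in their caddy

## Robot

A 7-joint arm with a two-finger parallel gripper is mounted at the origin on the work surface. World frame = base frame: x ahead of the robot, y to its left, z up, the work surface at z = 0. Lengths are in m, angles in rad, forces in N, time in s.
With the tool pointing down it reaches from about 0.35 to 0.9 m from the base axis. Payload 19.9 kg.
Tool frame: the origin (TCP) lies between the finger pads; the fingertips stand 19 mm ahead of it and the grasp point (between the pads) is the TCP; z points along the fingers, y is the direction in which the jaws open and shut (so a half turn about z gives the same grasp; the last joint's range is limited). The gripper opens to 94 mm and grips with 3 to 60 N. Pads are 16 mm wide; open, the fingers measure 119 mm over their backs; the gripper's body (75 mm by 177 mm) begins 78 mm behind the grasp point.
Start: joints at [-1.347, 0.417, -0.01, 1.614, 0.005, 1.111, -0.053], TCP at [0.164, 0.603, 0.224] pointing down, gripper open.
Joint ranges: [-2.81, 2.81], [-0.39, 2.02], [-1.27, 1.25], [0.06, 2.57], [-1.19, 4.33], [0.19, 2], [-2.82, 2.82]. Speed limits (rad/s): [1.89, 1.89, 2.39, 2.39, 3.01, 3.01, 3.01].

## Interface

Orientations are given as a 3x3 rotation matrix whose columns are the frame's x, y, z axes.
In Python, from rig import robot gives the robot as it stands. Calls block until the motion is done:
- robot.move_ptp(position, orientation): joint-space move of the TCP to a pose.
- robot.move_linear(position, velocity=0.15, frame=None, threshold=None): straight line of the TCP; frame=None keeps the orientation; velocity is the mean speed in m/s. With threshold (N) it stops when the force on the tool has changed by that much, and returns True; else False.
- robot.goto_joints(angles): joint-space move.
- robot.gripper_to(opening): finger opening in m; the grip force is fixed at half the most; returns when the fingers have stopped.
- robot.pause(seconds).
- robot.ik(position, orientation): joint angles nearest the present ones, or None.
- robot.get_state(): the state.
- robot.grab_frame(name): name is "side" or "top"; returns the picture (480x640x3 uint8, red, green, blue); there is no depth.
- robot.camera_info(name): a dict with "fx", "fy", "cx", "cy" (pixels), "dist" ([k1, k2, p1, p2, k3] as OpenCV has them; the pictures are not rectified), "rvec" (rotation vector, rad) and "tvec" (3), from world to camera coordinates, as OpenCV has them. Camera axes: x right, y down, z forward; pixel columns grow to the right and rows downward; lengths in m; the calibration is good to about 2 mm. A picture is of the moment at which its call begins. camera_info takes no time and is no camera call.
A pose or a line that the arm cannot do raises robot.PlanningError and nothing moves.
- robot.sign_off(): hands the job in, once; it reports no verdict.
The state is a dict: "time": time; "qpos": joint angles; "joint_vel": joint speeds; "effort": joint torques, N m; "ee_pos": TCP position; "tool_rot": TCP orientation; "force": force on the tool from outside, world axes, zero at the start; "moment": the same for the moment, N m; "opening": finger opening in m.
Only numpy, scipy, OpenCV 4.12 (cv2) and the standard library are available. Lean on these libraries where they do the work, as an engineer would, in place of code of your own. Each camera call takes 0.05 s, during which the arm holds its last target. There are 200 camera calls.

## Task

The examination is over: put the four glass lenses back into the grey caddy, each lying flat, glass side up, wholly on the pad of its own colour. They are glass, so set them down rather than drop them. Leave the two look-alikes with a black plate instead of glass where they lie on the table; they do not belong in the caddy.

Things in the scene. Friction and masses are not known exactly. Their poses are not given: they have to be found in the camera images.
- lens_gold: eye examination lens: round gold metal housing, 52 mm diameter, 24 mm high, straight sides, pale whitish glass in its top (dome 3 mm above the rim), about 60 g. Origin: centre of its underside; z up. Grip it across its sides from above: along world x there are at least 45 mm free to the next small thing on the table, sideways less; nothing among the lenses is higher than 45 mm
- lens_red: eye examination lens: round red metal housing, 46 mm diameter, 22 mm high, straight sides, pale whitish glass in its top (dome 3 mm above the rim), about 60 g. Origin: centre of its underside; z up. Grip it across its sides from above: along world x there are at least 45 mm free to the next small thing on the table, sideways less; nothing among the lenses is higher than 45 mm
- lens_blue: eye examination lens: round blue metal housing, 42 mm diameter, 22 mm high, straight sides, pale whitish glass in its top (dome 3 mm above the rim), about 60 g. Origin: centre of its underside; z up. Grip it across its sides from above: along world x there are at least 45 mm free to the next small thing on the table, sideways less; nothing among the lenses is higher than 45 mm
- lens_green: eye examination lens: round green metal housing, 38 mm diameter, 20 mm high, straight sides, pale whitish glass in its top (dome 3 mm above the rim), about 60 g. Origin: centre of its underside; z up. Grip it across its sides from above: along world x there are at least 45 mm free to the next small thing on the table, sideways less; nothing among the lenses is higher than 45 mm
- pad_gold: round gold pad, 76 mm diameter, 2 mm thick, fixed in the caddy: place of the gold lens. Origin: centre of its underside, 5 mm above the table. The caddy is a fixed grey square tray, 230 mm outside, walls 5 mm thick, 14 mm high; its four pads form a square, neighbours' centres 96 mm apart, each 62 mm from the two nearest walls
- pad_red: round red pad, 70 mm diameter, 2 mm thick, fixed in the caddy: place of the red lens. Origin: centre of its underside, 5 mm above the table. The caddy is a fixed grey square tray, 230 mm outside, walls 5 mm thick, 14 mm high; its four pads form a square, neighbours' centres 96 mm apart, each 62 mm from the two nearest walls
- pad_blue: round blue pad, 66 mm diameter, 2 mm thick, fixed in the caddy: place of the blue lens. Origin: centre of its underside, 5 mm above the table. The caddy is a fixed grey square tray, 230 mm outside, walls 5 mm thick, 14 mm high; its four pads form a square, neighbours' centres 96 mm apart, each 62 mm from the two nearest walls
- pad_green: round green pad, 62 mm diameter, 2 mm thick, fixed in the caddy: place of the green lens. Origin: centre of its underside, 5 mm above the table. The caddy is a fixed grey square tray, 230 mm outside, walls 5 mm thick, 14 mm high; its four pads form a square, neighbours' centres 96 mm apart, each 62 mm from the two nearest walls
- occluder_red: look-alike of the red lens, to be left alone: the same red housing, 46 mm in diameter and 22 mm high, but with a flat opaque black plate in its top instead of glass. Origin: centre of its underside
- occluder_blue: look-alike of the blue lens, to be left alone: the same blue housing, 42 mm in diameter and 22 mm high, but with a flat opaque black plate with five tiny white pinholes in its top instead of glass. Origin: centre of its underside
There are look-alikes about, which are no part of the job. What is shaped like the pad_green but pink is not meant.

How it is judged:
By the outcome, as a careful person would: the job done as asked, in the order asked, and still so for the second after the job is handed in, with the robot touching nothing.
It also fails if it takes over 101 s, if anything falls off the work surface, if the arm or the gripper's body presses on something with over 40 N, if the wrist force passes 120 N, or if a joint passes its speed limit or range.

## Working session

There is one attempt and no reset: what is moved stays moved. The work goes in short steps, each a Python script; the robot and the scene stay as the last script left them, time stands still between calls to the robot, and variables do not carry over. Pictures are saved under pics/ and viewed, about 12 in all and at most 16, crops included, and the job is handed in when it is done.

```bash
mkdir -p pics; python3 - <<'E'
from rig import robot
import cv2
for n in("top","side"):
    cv2.imwrite(f"pics/{n}0.png",robot.grab_frame(n)[:,:,::-1]); print(n,robot.camera_info(n))
s=robot.get_state();print(s["time"],s["opening"],s["tool_rot"])
E
```

```text
top {'fx': 585.6513115435479, 'fy': 585.6513115435479, 'cx': 328.4235797166564, 'cy': 242.06097178365334, 'dist': array([-0.19501619,  0.        ,  0.        ,  0.        ,  0.        ]), 'rvec': array([ 2.17267767, -2.01683684,  0.23536071]), 'tvec': array([-0.04826451,  0.56605057,  1.27876172])}
side {'fx': 457.3481887833057, 'fy': 457.3481887833057, 'cx': 318.7075823123548, 'cy': 238.29114124313554, 'dist': array([-0.02820175,  0.        ,  0.        ,  0.        ,  0.        ]), 'rvec': array([ 0.31847748, -2.55197939,  1.52246249]), 'tvec': array([0.53559946, 0.11970878, 0.72483797])}
0.1 0.09401738810655147 [[-9.65131487e-01  2.61765479e-01 -2.16080806e-04]
 [ 2.61765556e-01  9.65130855e-01 -1.10706348e-03]
 [-8.12447495e-05 -1.12502434e-03 -9.99999364e-01]]
```

View pics/top0.png

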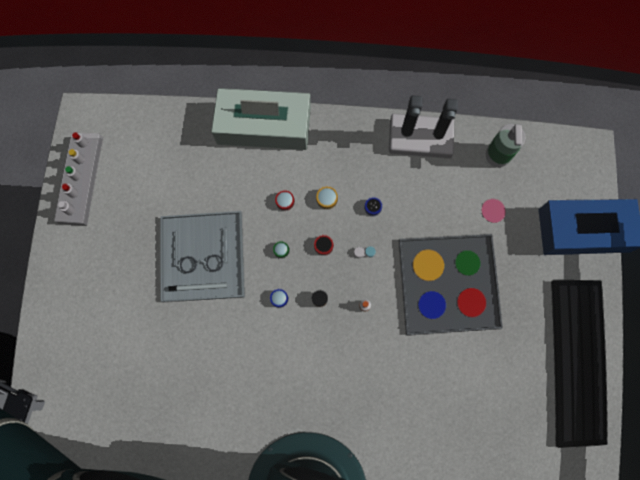

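View pics/side0.png

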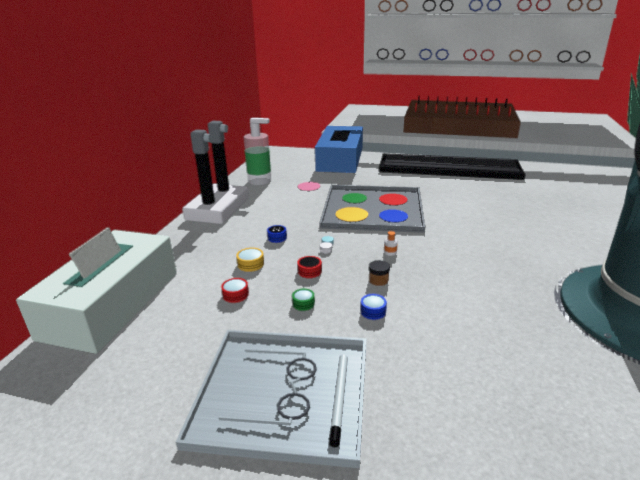

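Top view. Candidates are:
- Glass: red (285,200), gold (326,197), green (281,250), blue (279,298).
- Look-alikes with a dark top: red (323,244), blue (373,207).
- Not meant: rack pins at the left, bottles at (320,298) and (365,306), and the pink disc at (493,210).
- Pads: gold (429,265), green (467,263), blue (432,305), red (471,302).

The side view agrees: red (235,290), gold (250,259), green (303,299) and blue (373,306) have glass, while (309,267) and (277,233) are dark.

Next I measure in both views and check a close crop.

```bash
cat > h.py <<'E'
import cv2,numpy as np
from rig import robot
HUE={"gold":[(15,32)],"red":[(0,8),(172,180)],"blue":[(110,130)],"green":[(45,85)]}
H={"gold":.024,"red":.022,"blue":.022,"green":.020}; D={"gold":.052,"red":.046,"blue":.042,"green":.038}
def cast(name,uv,z):
    c=robot.camera_info(name);K=np.array([[c["fx"],0,c["cx"]],[0,c["fy"],c["cy"]],[0,0,1]])
    R=cv2.Rodrigues(c["rvec"])[0];o=-R.T@c["tvec"]
    p=cv2.undistortPoints(np.array([[uv]],float),K,c["dist"]).ravel();d=R.T@np.array([p[0],p[1],1])
    return (o+d*(z-o[2])/d[2])[:2]
def blob(img,col,near,r):
    "hull centre of the colour mask within r px of near -> (centroid, equivalent diameter px)"
    hsv=cv2.cvtColor(img,cv2.COLOR_RGB2HSV);m=np.zeros(img.shape[:2],np.uint8)
    for a,b in HUE[col]: m|=cv2.inRange(hsv,(a,90,35),(b,255,255))
    w=np.zeros_like(m);cv2.circle(w,near,r,255,-1);pts=cv2.findNonZero(m&w)
    h=cv2.convexHull(pts);f=np.zeros_like(m);cv2.fillConvexPoly(f,h,255)
    M=cv2.moments(f,True);return (M["m10"]/M["m00"],M["m01"]/M["m00"]),2*np.sqrt(M["m00"]/np.pi),cv2.boundingRect(h)
E
python3 - <<'E'
from h import *
L={"red":[(285,200),(235,290)],"gold":[(326,197),(250,259)],"green":[(281,250),(303,299)],"blue":[(279,298),(373,306)]}
P={"gold":[(429,265),(352,214)],"green":[(467,263),(355,198)],"blue":[(432,305),(393,216)],"red":[(471,302),(393,199)]}
for i,n in enumerate(("top","side")):
    im=cv2.imread(f"pics/{n}0.png")[:,:,::-1].copy()
    for c in L:
        uv,d,b=blob(im,c,L[c][i],(15,19)[i]);q=cast(n,uv,H[c]/2)
        uw,e,b2=blob(im,c,P[c][i],(22,19)[i]);p=cast(n,uw,.007)
        sz=np.linalg.norm(cast(n,(uv[0]+d/2,uv[1]),H[c])-cast(n,(uv[0]-d/2,uv[1]),H[c]))
        pz=np.linalg.norm(cast(n,(uw[0]+b2[2]/2,uw[1]),.007)-cast(n,(uw[0]-b2[2]/2,uw[1]),.007))
        print(n,c,"lens",q.round(4),"size",sz.round(3),b,"pad",p.round(4),"w",pz.round(3),b2)
t=cv2.imread("pics/top0.png")[180:340,255:510];s=cv2.imread("pics/side0.png")[180:330,205:440]
t=cv2.resize(t,None,fx=3,fy=3,interpolation=cv2.INTER_CUBIC)[:300];s=cv2.resize(s,(765,300))if 0 else cv2.resize(s,None,fx=2,fy=2)
o=np.zeros((600,765,3),np.uint8);o[:300,:]=t;o[300:600,:470]=s;cv2.imwrite("pics/crop1.png",o)
for sgn in(1,-1):
    R=np.array([[0,sgn,0],[sgn,0,0],[0,0,-1.]])
    for p in((.62,.15,.023),(.4,.15,.1),(.4,-.2,.03),(.5,-.25,.15),(.45,.15,.2)): 
        j=robot.ik(p,R);print(sgn,p,None if j is None else np.round(j,2))
E
```

```text
top red lens [0.679  0.1101] size 0.048 (275, 190, 19, 20) pad [ 0.461  -0.3543] w 0.071 (457, 288, 29, 29)
top gold lens [0.6929 0.0075] size 0.055 (316, 186, 22, 23) pad [ 0.5441 -0.2474] w 0.077 (413, 249, 32, 32)
top green lens [0.5554 0.1077] size 0.038 (273, 242, 16, 15) pad [ 0.5563 -0.3428] w 0.059 (456, 251, 24, 24)
top blue lens [0.4384 0.1015] size 0.043 (270, 289, 18, 18) pad [ 0.449  -0.2595] w 0.067 (418, 291, 28, 28)
side red lens [0.6767 0.1064] size 0.046 (221, 278, 27, 25) pad [ 0.459  -0.3564] w 0.072 (379, 193, 29, 12)
side gold lens [0.6901 0.0052] size 0.051 (236, 248, 28, 24) pad [ 0.5423 -0.2473] w 0.076 (335, 207, 33, 15)
side green lens [0.5538 0.1042] size 0.038 (292, 289, 22, 22) pad [ 0.5545 -0.3432] w 0.062 (342, 193, 25, 10)
side blue lens [0.4367 0.0975] size 0.044 (361, 293, 26, 27) pad [ 0.4468 -0.2598] w 0.066 (379, 209, 29, 14)
1 (0.62, 0.15, 0.023) [-0.7   0.76  0.58  1.72 -0.54  0.82  0.14]
1 (0.4, 0.15, 0.1) [-0.85  0.27  0.48  2.21 -0.19  0.7  -0.24]
1 (0.4, -0.2, 0.03) [-0.2   0.53  0.72  2.2  -0.61  0.62  0.96]
1 (0.5, -0.25, 0.15) [-0.2   0.5   0.8   1.87 -0.43  0.96  0.79]
1 (0.45, 0.15, 0.2) [-0.86  0.19  0.53  2.02 -0.12  0.96 -0.27]
-1 (0.62, 0.15, 0.023) [-0.19  0.68 -0.13  1.7   0.12  0.76  2.76]
-1 (0.4, 0.15, 0.1) [-0.45  0.25  0.02  2.19 -0.01  0.7   2.72]
-1 (0.4, -0.2, 0.03) [-0.46  0.73  1.08  2.21 -0.96  0.8  -1.87]
-1 (0.5, -0.25, 0.15) [-0.38  0.63  1.08  1.87 -0.65  1.04 -2.17]
-1 (0.45, 0.15, 0.2) [-0.49  0.17  0.12  2.01 -0.02  0.96  2.78]
```

View pics/crop1.png

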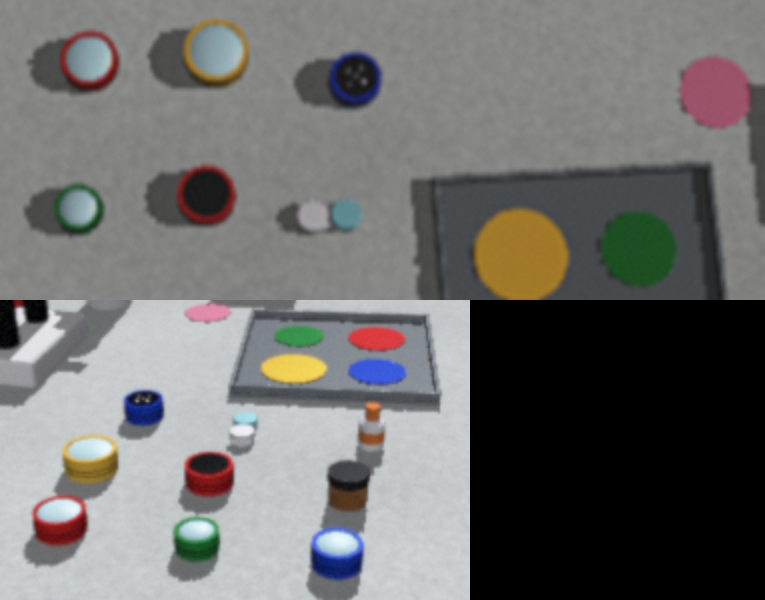

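The views agree to within 4 mm, and sizes and pad spacing match what was given. The crop confirms the choice: pale glass in four, black plates in the two look-alikes. I start with blue.

```bash
cat >> h.py <<'E'
R=np.array([[0,1,0],[1,0,0],[0,0,-1.]])
LENS={"red":(.678,.1083),"gold":(.6915,.0064),"green":(.5546,.106),"blue":(.4376,.0995)}
PAD={"gold":(.5432,-.2474),"green":(.5554,-.343),"blue":(.4479,-.2596),"red":(.46,-.3553)}
ZG=.023
def st(t): s=robot.get_state();print(t,"t",round(s["time"],1),"p",s["ee_pos"].round(4),"open",round(s["opening"],4),"F",s["force"].round(1))
def pick(c):
    l=LENS[c]
    robot.move_ptp((*l,.12),R);st("above")
    robot.move_linear((*l,ZG),velocity=.12);st("down")
    robot.gripper_to(D[c]-.006);st("grip")
    robot.move_linear((*l,.12),velocity=.2);st("up")
def place(c):
    p=PAD[c]
    robot.move_ptp((*p,.12),R);robot.move_linear((*p,ZG+.017),velocity=.15);st("over pad")
    hit=robot.move_linear((*p,ZG+.005),velocity=.02,threshold=3);st(f"set {hit}")
    robot.gripper_to(D[c]+.02);robot.move_linear((*p,.12),velocity=.2);st("off");robot.gripper_to(.094)
E
python3 - <<'E'
from h import *
pick("blue")
cv2.imwrite("pics/s1.png",robot.grab_frame("side")[:,:,::-1])
E
```

```text
above t 2.2 p [0.4377 0.1005 0.1201] open 0.0941 F [ 0.3 -0.4 -0. ]
down t 3.1 p [0.4379 0.0996 0.0235] open 0.0937 F [-0.   0.2  0.2]
grip t 4.0 p [0.4376 0.0995 0.023 ] open 0.0413 F [-1.   0.1  0.5]
up t 4.6 p [0.4372 0.0997 0.1194] open 0.0417 F [-0.7 -0.7 -0.8]
```

View pics/s1.png

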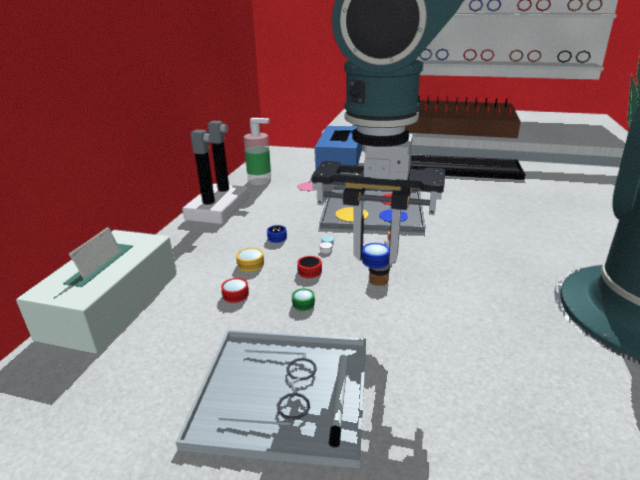

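The blue lens is held level at (375,255) and the opening matches its 42 mm. I place it next.

```bash
python3 - <<'E'
from h import *
place("blue")
robot.move_ptp((*LENS["green"],.15),R)
for n in("top","side"): cv2.imwrite(f"pics/{n}2.png",robot.grab_frame(n)[:,:,::-1])
t=cv2.resize(cv2.imread("pics/top2.png")[180:345,255:510],None,fx=3,fy=3);s=cv2.resize(cv2.imread("pics/side2.png")[170:250,290:450],None,fx=3,fy=3)
cv2.imwrite("pics/c2.png",s)
cv2.imwrite("pics/c2t.png",t)
E
```

```text
over pad t 6.7 p [ 0.4483 -0.2596  0.0406] open 0.0413 F [ 1.   0.5 -0.3]
set True t 7.2 p [ 0.448  -0.2595  0.0297] open 0.0411 F [ 0.  -0.9  0.5]
off t 8.4 p [ 0.4479 -0.2592  0.1198] open 0.062 F [ 0.5  0.1 -0.2]
```

View pics/c2t.png

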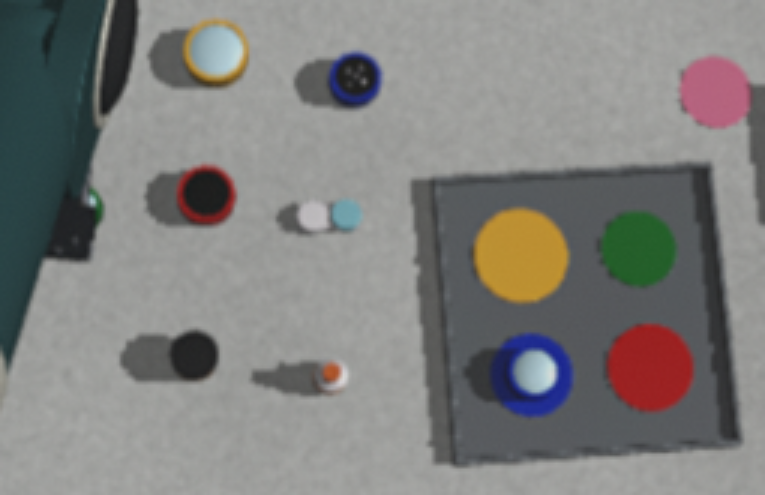

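The blue lens sits central on its pad: glass at crop (534,372), pad at (531,375). Contact came at z = 29.7 mm, where 30 was expected. I now do the other three, with a check on each grip.

```bash
python3 - <<'E'
from h import *
for c in("green","red","gold"):
    print(c);pick(c)
    assert abs(robot.get_state()["opening"]-D[c])<.003
    place(c)
robot.move_ptp((.45,.2,.3),R)
robot.pause(.5)
for n in("top","side"): cv2.imwrite(f"pics/{n}3.png",robot.grab_frame(n)[:,:,::-1])
cv2.imwrite("pics/c3t.png",cv2.resize(cv2.imread("pics/top3.png")[180:345,255:510],None,fx=3,fy=3))
cv2.imwrite("pics/c3s.png",cv2.resize(cv2.imread("pics/side3.png")[170:330,205:445],None,fx=3,fy=3))
E
```

```text
green
above t 10.8 p [0.5538 0.105  0.1193] open 0.0943 F [ 0.6 -0.1  1. ]
down t 11.8 p [0.5551 0.106  0.0237] open 0.0941 F [-0.1 -0.4  0.7]
grip t 12.7 p [0.5546 0.106  0.023 ] open 0.0374 F [-0.3  0.6 -0.3]
up t 13.3 p [0.5541 0.1063 0.1192] open 0.0375 F [-0.3  0.5 -0.4]
over pad t 15.7 p [ 0.5557 -0.3432  0.0407] open 0.0373 F [-0.2 -0.5  0.6]
set True t 16.2 p [ 0.5555 -0.3429  0.0296] open 0.0373 F [ 0.8 -0.5  1.8]
off t 17.3 p [ 0.5554 -0.3427  0.12  ] open 0.0581 F [0.1 1.  0.2]
red
above t 19.7 p [0.6781 0.1065 0.1202] open 0.0938 F [-0.2 -0.1  0.1]
down t 20.7 p [0.6785 0.1082 0.0238] open 0.0939 F [0.6 0.  0.8]
grip t 21.5 p [0.678  0.1083 0.023 ] open 0.0457 F [ 0.2 -0.3  0.2]
up t 22.1 p [0.6775 0.1086 0.1189] open 0.0455 F [-0.3 -0.4 -1.5]
over pad t 24.7 p [ 0.4602 -0.3556  0.0406] open 0.0451 F [-0.7 -0.6 -0.4]
set True t 25.2 p [ 0.4601 -0.3552  0.0296] open 0.0453 F [ 1.2 -0.3  1.8]
off t 26.3 p [ 0.4601 -0.3549  0.1198] open 0.0662 F [ 0.9  1.4 -0.3]
gold
above t 28.5 p [0.6912 0.0045 0.1203] open 0.0939 F [-0.6 -0.7  0.7]
down t 29.5 p [0.692  0.0063 0.0238] open 0.0941 F [ 0.2 -0.7 -0.3]
grip t 30.2 p [0.6915 0.0064 0.023 ] open 0.0513 F [-0.7  0.5  0.9]
up t 30.9 p [0.691  0.0067 0.119 ] open 0.0513 F [ 0.6 -0.5 -1.6]
over pad t 32.7 p [ 0.5436 -0.2476  0.0406] open 0.0512 F [-1.4  0.2 -0.9]
set True t 33.2 p [ 0.5434 -0.2473  0.0298] open 0.0514 F [0.5 1.  4.4]
off t 34.3 p [ 0.5432 -0.247   0.1198] open 0.0719 F [-0.2 -0.3 -0.3]
```

View pics/c3t.png

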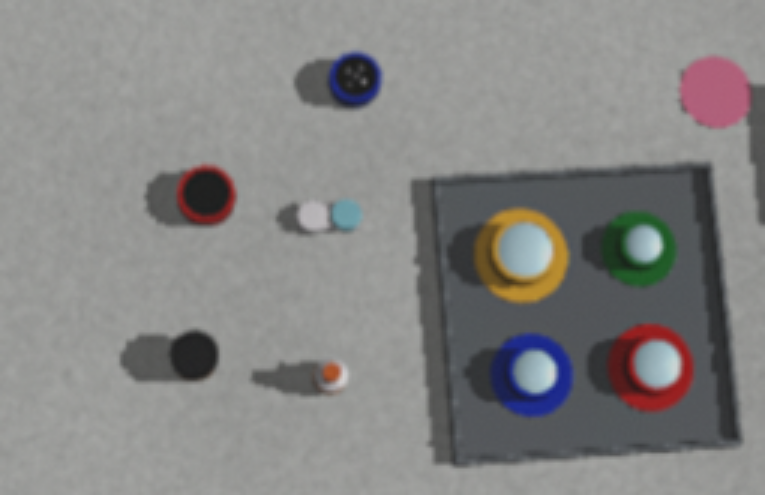

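View pics/c3s.png

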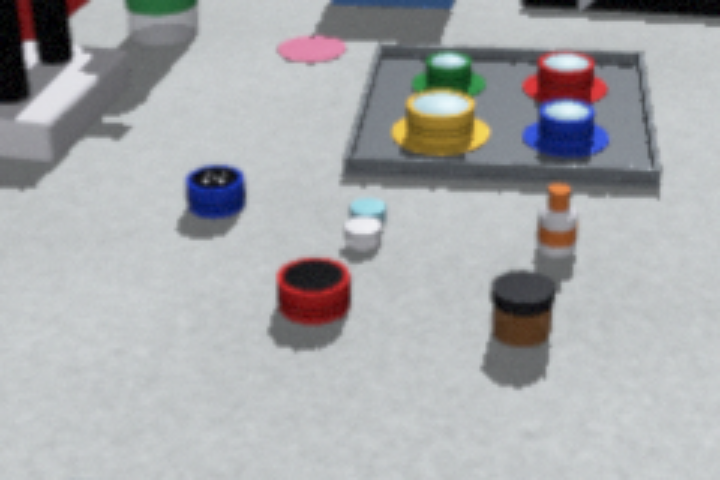

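All four lenses lie flat, glass up, inside their pads. Glass against pad centre in the top crop: gold (525,249)/(521,255), green (643,244)/(638,249), blue (534,372)/(531,375), red (656,363)/(650,367). These small shifts fit the height parallax, and the pad margin is about 12 mm. The look-alikes are unmoved at (355,78) and (206,194).

```bash
python3 -c "
from h import *
st('end');robot.sign_off()"
```

```text
end t 37.4 p [0.45 0.2  0.3 ] open 0.0939 F [-1.   0.1  0.6]
the job is handed in; nothing more can be done
```

The four glass lenses are back in the caddy, each on the pad of its own colour, and the job was handed in at 37.4 s of the 101 s allowed. I set them down in the order blue, green, red, gold.

- **Set-down:** each lens was lowered slowly until touch. Contact came at a tool height of 29.6–29.8 mm, against 30 mm expected. Grip openings were within 1 mm of the lens diameters.
- **Final pictures:** both cameras show all four lenses flat, glass up and wholly on their pads, with the small image shifts consistent with camera parallax. I judged this last placing by eye from pixels and did not recompute positions.
- **Left alone:** the two black-plate look-alikes and the other small things beside the lenses are where they were, and the gripper was clear and touching nothing.

No check failed. The only disagreement was 2–4 mm between the two camera views of the lens positions, so I used their average.

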